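Top up the spring-fed tin dispenser

ROBOT

A 6-joint arm with a two-finger parallel gripper is mounted at the origin on the work surface. World frame = base frame: x ahead of the robot, y to its left, z up, the work surface at z = 0. Lengths are in m, angles in rad, forces in N, time in s.
With the tool pointing down it reaches from about 0.375 to 0.9 m from the base axis. Payload 3.1 kg.
Tool frame: the origin (TCP) lies at the centre of the arm's flange, where the gripper is bolted on; the fingertips stand tip_reach ahead of it and the grasp point (between the pads) lies 164 mm ahead of it (tip_reach is the distance from the TCP to the fingertips, in m); z points along the fingers, y is the direction in which the jaws open and shut (so a half turn about z gives the same grasp; the last joint's range is limited). The gripper opens to 87 mm and grips with 3 to 60 N. Pads are 19 mm wide; open, the fingers measure 117 mm over their backs; the gripper's body (75 mm by 190 mm) begins 51 mm behind the grasp point.
Start: joints at [-1.478, 0.527, 1.433, -0, 1.181, -0.178], TCP at [0.168, -0.602, 0.405] pointing down, gripper open.
Joint ranges: [-3.08, 3.08], [-0.75, 2.2], [0.22, 2.44], [-1.43, 4.57], [0, 2.65], [-2.85, 2.85]. Speed limits (rad/s): [2.79, 2.79, 3.14, 3.14, 3.14, 3.14].

INTERFACE

Orientations are given as a unit quaternion [x, y, z, w].
In Python, from rig import get_obs, camera, hand_in, tip_reach gives the robot as it stands. The module is installed in compiled form; this text tells all that it offers.
- The arm moves only by the tool servo_tool, never from a script. Its argument "steps" is one flat list of numbers, 5 for each row, row after row: the finger opening in m, from 0 to 0.087, then the shift along the tool's x, y, z in m, then the turn about the tool's z in rad. A call has 1 to 12 rows; each row is the pose to reach, as a shift and turn from the pose commanded when the call began, along the tool's axes at that moment; what a row does not reach only later rows make up. A row lasts 1/8 s, in which the tool goes at most 62.5 mm and 10.7 degrees, less where a joint would pass 70% of its speed; a pose out of reach is approached as far as the arm can. A call with a gripper value outside its range is refused whole. The fingers move at their own pace and stop on an object; "force" is the grip in N (left out, the last holds). Time passes only in rows, so rows that repeat a pose let the fingers close. It gives the time, the measured TCP pose, the force and the opening at its end, in the units of the state.
- get_obs(): the state, without advancing time (a new reading comes with each control period).
- camera(name): name is "side" or "top"; returns a dict with "pixels" (400x640x3 uint8, blue, green, red), "vertical_fov" (degrees; the focal length in pixels is half the picture's height over the tangent of half this angle, whatever the lens; pixels are square), "cx", "cy" (the principal point, pixels), "T" (4x4, takes a point from camera to world coordinates). Camera axes: x right, y up, looking along -z (the intrinsics and any distortion apply to the point x, -y, -z); pixel columns grow to the right and rows downward; lengths in m; the calibration is good to about 2 mm. A picture is of the moment at which its call begins. There is no depth.
- hand_in(): hands the job in, once; it reports no verdict.
The state is a dict: "time": time; "q": joint angles; "joint_velocities": joint speeds; "joint_torque": joint torques, N m; "position": TCP position; "tool_rot": TCP orientation; "ft_force": force on the tool from outside, world axes, zero at the start; "moment": the same for the moment, N m; "grip_width": finger opening in m.
Only numpy, scipy, OpenCV 4.12 (cv2) and the standard library are available. Lean on these libraries where they do the work, as an engineer would, in place of code of your own. Each camera call takes 0.05 s, during which the arm holds its last target.

TASK

One tin of shoe polish is left over from the delivery, and only one of the three columns of the spring-fed counter dispenser still has room for it. Feel which column goes down a full tin's depth when pressed (never force one that has gone solid), press its top tin down with the new tin, slide the new tin in under the retaining lip until it meets the back stop, and let go so that the spring holds it flat against the lip. The three tins that show must stay in their own columns, and the oil lamp, the thread reel and the tray of rings must be left standing where they are.

Things in the scene. Friction and masses are not known exactly. Their poses are not given: they have to be found in the camera images.
- dispenser: Fixed counter dispenser: dark steel base plate 96 (x) x 276 (y) x 12 mm with three upright green square tubes at y = +92 (left), 0 (mid) and -92 mm (right), x = 0, each with a hidden spring follower that pushes a stack of tins up. Origin: centre of the plate's underside, on the counter, z up; -x is the open loading side (roughly towards the robot), +x the back with the lips.
- rim_mid (a point): Centre of the mouth of the mid tube, 91 mm above the counter, axes as the dispenser's; left and right tubes are alike, 92 mm to either side. Tube 60 mm square, flared steel rim 68 mm over all. The top tin stands wholly above the rim: in front (-x) and at both sides nothing is in the way of a tin or of fingers; only the back stop is at +x.
- lip_mid (a point): Front edge of the flat underside of the mid column's steel retaining lip: 10 mm behind (+x of) the column's axis, 112 mm above the counter; left and right are alike. The lip is 20 mm wide in y, 3 mm thick, and runs back to the back stop. Its turned-up nose reaches forward to 5 mm from the axis and up to 117 mm. Axes as the dispenser's.
- place_left (a point): Fixed point: where the centre of a tin lies when fully home in the left column, on the column's axis, 103 mm above the counter (lid against the lip's underside at 112 mm). The back stop touches a tin here at its +x side; two cheeks centre it sideways; stop and cheeks are 34 mm wide in y. Axes as the dispenser's.
- place_mid (a point): Fixed point: where the centre of a tin lies when fully home in the mid column, on the column's axis, 103 mm above the counter (lid against the lip's underside at 112 mm). The back stop touches a tin here at its +x side; two cheeks centre it sideways; stop and cheeks are 34 mm wide in y. Axes as the dispenser's.
- place_right (a point): Fixed point: where the centre of a tin lies when fully home in the right column, on the column's axis, 103 mm above the counter (lid against the lip's underside at 112 mm). The back stop touches a tin here at its +x side; two cheeks centre it sideways; stop and cheeks are 34 mm wide in y. Axes as the dispenser's.
- new_tin_center (a point): The left-over tin standing on the counter to the right of the dispenser: round flat tin, dark body and red lid, 50 mm diameter, 18 mm high, 40 to 70 g, lid up. Point: its centre, 9 mm above its underside; z is its axis.
- new_tin: The same left-over tin; origin at the centre of its underside, z up through the lid.
- top_left_center (a point): Centre (9 mm above its underside) of the loose tin on top of the left column, same size and look as the new tin, held up under the lip by the spring. Any column pressed down first gives at about 4 N, plus 0.14 N per mm. The two full columns go solid after 3 to 10 mm; the one with room goes on down to 30 mm (about 7 N at 20 mm).
- top_mid_center (a point): Centre (9 mm above its underside) of the loose tin on top of the mid column, same size and look as the new tin, held up under the lip by the spring. Any column pressed down first gives at about 4 N, plus 0.14 N per mm. Which column has room changes each time and cannot be seen, only felt.
- top_right_center (a point): Centre (9 mm above its underside) of the loose tin on top of the right column, same size and look as the new tin, held up under the lip by the spring. Any column pressed down first gives at about 4 N, plus 0.14 N per mm. When a new tin is in, this one lies right beneath it, 18 mm lower, inside the tube.
- top_left: The loose top tin of the left column; origin at the centre of its underside, z up.
- top_mid: The loose top tin of the mid column; origin at the centre of its underside, z up.
- top_right: The loose top tin of the right column; origin at the centre of its underside, z up.
- lamp_mid (a point): Bystander: small oil lamp with blue bowl (72 mm across), brass burner and glass chimney, 125 mm high, on the counter at the right, behind the new tin. Point on its axis 40 mm up.
- reel_mid (a point): Bystander: wooden reel of orange thread standing upright, 42 mm diameter, 55 mm high, near the robot in front of the dispenser. Point: its centre.
- rings_mid (a point): Bystander: low tray of rings, 80 x 102 x 24 mm (39 mm over the stones), left of the dispenser. Point: centre of the tray body.
Things that resemble listed ones, but are neither listed nor needed, are in the scene too. Leave any green or white look-alike of the top_right alone. Leave any green look-alike of the top_mid alone.

How it is judged:
By the outcome, as a careful person would: the job done as asked, in the order asked, and still so for the second after the job is handed in, with the robot touching nothing.
It also fails if it takes over 54 s, if anything falls off the work surface, if the arm or the gripper's body presses on something with over 40 N, if the wrist force passes 120 N, or if a joint passes its speed limit or range.

## Working session

There is one attempt and no reset: what is moved stays moved. The work goes in short steps, Python scripts to look and compute and a tool call to move; the robot and the scene stay as the last step left them, time stands still between calls to the robot, and variables do not carry over. Pictures are saved under pics/ and viewed, and the job is handed in when it is done.

Besides the shell and the picture viewer there is one more tool, called after "Call:" as name(argument=value, ...), one argument or row to a line, values as JSON. servo_tool: Moves the arm, as the interface text tells. Its arguments: {"type":"object","properties":{"steps":{"type":"array"},"force":{"type":"number"}},"required":["steps"]}

```bash
mkdir -p pics; python3 - <<'E'
from rig import get_obs,camera,tip_reach
import cv2,numpy as np
print(tip_reach); o=get_obs(); print({k:np.round(v,3).tolist() for k,v in o.items()})
for n in("side","top"):
    c=camera(n); cv2.imwrite(f"pics/{n}0.png",c["pixels"]); print(n,c["vertical_fov"],c["cx"],c["cy"],np.round(c["T"],4).tolist(),c.keys())
E
```

```text
0.1822
{'time': 0.0, 'q': [-1.477, 0.528, 1.434, -0.0, 1.181, -0.178], 'joint_velocities': [-0.001, -0.001, -0.002, 0.0, 0.001, -0.001], 'joint_torque': [0.0, -44.004, -17.659, 0.063, 0.058, -0.0], 'position': [0.168, -0.602, 0.404], 'tool_rot': [0.991, 0.135, 0.0, -0.001], 'ft_force': [-0.191, -0.115, 0.217], 'moment': [0.043, -0.044, -0.07], 'grip_width': 0.087}
side 46.908339158793545 311.0486778470527 196.36971227553803 [[-0.8989, 0.291, -0.3275, 0.1852], [-0.438, -0.6025, 0.6672, 0.7794], [-0.0032, 0.7432, 0.6691, 0.8328], [0.0, 0.0, 0.0, 1.0]] dict_keys(['pixels', 'vertical_fov', 'cx', 'cy', 'T'])
top 44.89997201216395 316.6617515144146 200.97449104556023 [[-0.0014, 0.9993, -0.0371, 0.4573], [-0.9998, -0.0021, -0.0178, 0.0359], [-0.0179, 0.0371, 0.9992, 1.5111], [0.0, 0.0, 0.0, 1.0]] dict_keys(['pixels', 'vertical_fov', 'cx', 'cy', 'T'])
```

View pics/side0.png

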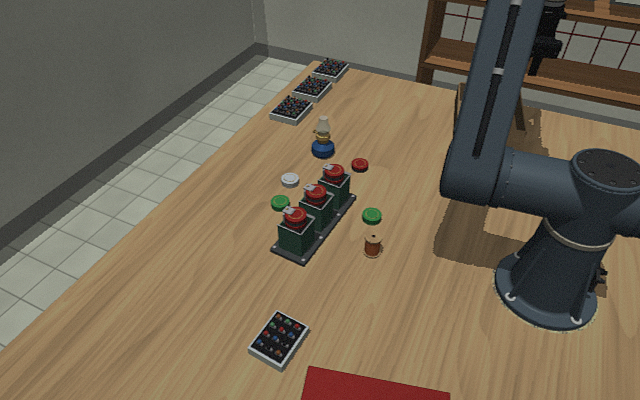

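View pics/top0.png

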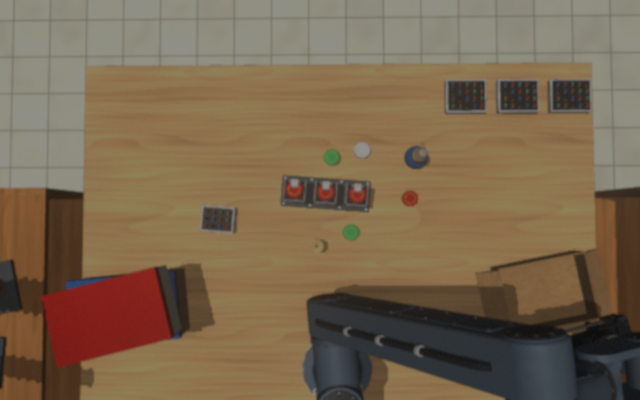

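```bash
cat > h.py <<'E'
import numpy as np,cv2
from rig import camera,get_obs
def ray(c,u,v):
    f=200/np.tan(np.radians(c["vertical_fov"]/2)); T=np.array(c["T"])
    d=T[:3,:3]@np.array([(u-c["cx"])/f,-(v-c["cy"])/f,-1]); return T[:3,3],d
def onz(c,u,v,z):
    o,d=ray(c,u,v); return o+d*(z-o[2])/d[2]
def proj(c,p):
    f=200/np.tan(np.radians(c["vertical_fov"]/2)); T=np.array(c["T"])
    q=T[:3,:3].T@(np.array(p)-T[:3,3]); return c["cx"]+f*q[0]/-q[2], c["cy"]-f*q[1]/-q[2]
def tri(c1,p1,c2,p2):
    o1,d1=ray(c1,*p1);o2,d2=ray(c2,*p2)
    s=np.linalg.lstsq(np.c_[d1,-d2],o2-o1,rcond=None)[0]
    a=o1+s[0]*d1;b=o2+s[1]*d2; return (a+b)/2,np.linalg.norm(a-b)
def blobs(c,lo,hi,amin=20,roi=None):
    h=cv2.cvtColor(c["pixels"],cv2.COLOR_BGR2HSV); 
    m=cv2.inRange(h,lo,hi) if lo[0]<=hi[0] else cv2.inRange(h,(lo[0],)+lo[1:],(180,)+hi[1:])|cv2.inRange(h,(0,)+lo[1:],hi)
    n,l,s,ce=cv2.connectedComponentsWithStats(m)
    return [(s[i,4],s[i,:4].tolist(),ce[i].round(1).tolist()) for i in range(1,n) if s[i,4]>=amin],m
E
python3 - <<'E'
from h import *
for n in("side","top"):
    c=camera(n)
    b,m=blobs(c,(172,120,60),(9,255,255)); 
    for x in b: 
        if x[0]<2000: print(n,x,onz(c,*x[2],0.018).round(4),onz(c,*x[2],0.112).round(4))
    r=(255,120,150,140) if n=="side" else (270,130,180,130)
    x,y,w,h=r
    cv2.imwrite(f"pics/{n}_z.png",cv2.resize(c["pixels"][y:y+h,x:x+w],None,fx=4.2,fy=4.2,interpolation=cv2.INTER_CUBIC))
E
```

```text
side (np.int32(143), [352, 158, 16, 11], [359.6, 163.0]) [ 0.5212 -0.2225  0.018 ] [ 0.4825 -0.1069  0.112 ]
side (np.int32(147), [325, 164, 19, 13], [335.0, 170.2]) [ 0.5715 -0.1616  0.018 ] [ 0.527  -0.0531  0.112 ]
side (np.int32(29), [324, 176, 19, 7], [332.3, 179.8]) [ 0.5612 -0.1198  0.018 ] [ 0.5179 -0.0161  0.112 ]
side (np.int32(182), [306, 184, 21, 15], [316.9, 191.3]) [ 0.5788 -0.0582  0.018 ] [0.5334 0.0385 0.112 ]
side (np.int32(23), [307, 199, 17, 6], [314.3, 202.0]) [ 0.5668 -0.0171  0.018 ] [0.5228 0.0748 0.112 ]
side (np.int32(199), [285, 207, 22, 17], [296.4, 214.8]) [0.5869 0.0456 0.018 ] [0.5406 0.1303 0.112 ]
side (np.int32(34), [285, 223, 19, 6], [293.4, 225.9]) [0.5756 0.0837 0.018 ] [0.5305 0.1639 0.112 ]
top (np.int32(191), [286, 182, 17, 16], [293.7, 190.7]) [0.5447 0.1335 0.018 ] [0.5392 0.1273 0.112 ]
top (np.int32(192), [317, 185, 18, 15], [325.1, 192.9]) [0.5377 0.0364 0.018 ] [0.5326 0.0364 0.112 ]
top (np.int32(192), [348, 187, 18, 16], [356.7, 195.4]) [ 0.5297 -0.061   0.018 ] [ 0.5251 -0.0549  0.112 ]
top (np.int32(188), [402, 191, 16, 15], [409.7, 197.9]) [ 0.5216 -0.2239  0.018 ] [ 0.5176 -0.2075  0.112 ]
```

View pics/side_z.png

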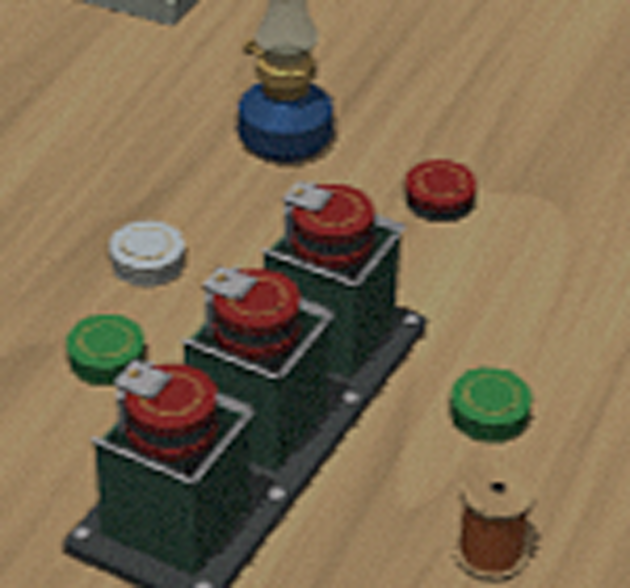

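View pics/top_z.png

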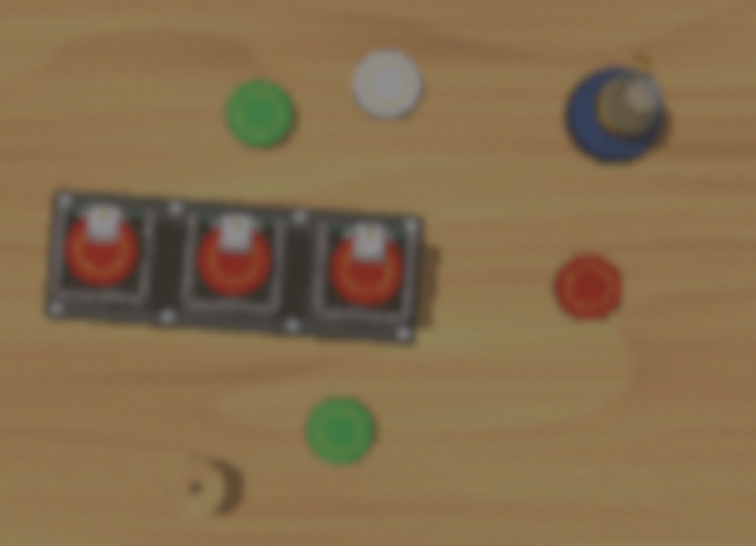

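```bash
python3 - <<'E'
from h import *
c=camera("top")
h=cv2.cvtColor(c["pixels"],cv2.COLOR_BGR2HSV)
roi=np.zeros((400,640),np.uint8); roi[165:222,272:380]=1
m=((h[...,2]<95)&(h[...,1]<130)&(roi>0)).astype(np.uint8)*255
g=m.copy(); 
m=cv2.morphologyEx(m,cv2.MORPH_CLOSE,np.ones((13,13)))
cs=max(cv2.findContours(m,0,2)[0],key=cv2.contourArea)
r=cv2.minAreaRect(cs); print(r)
P=np.array([onz(c,*p,0.012)[:2] for p in cv2.boxPoints(r)]); print(P.round(4),np.linalg.norm(np.diff(P,axis=0),axis=1),P.mean(0))
bol=np.array([(65,200),(411,225),(403,333),(56,308)])/4.2+[270,130]
B=np.array([onz(c,*p,0.012)[:2] for p in bol]);print(B.round(4),B.mean(0),np.linalg.norm(np.diff(B,axis=0),axis=1))
cv2.imwrite("pics/m.png",cv2.resize(np.hstack([g[160:230,265:385],m[160:230,265:385]]),None,fx=3,fy=3))
# yaw from bolts
v=(B[0]+B[3]-B[1]-B[2]);print("yaw",-np.arctan2(v[0],v[1]))
# circle fits of lid outline (front part) z=.112
for rng in((284,305),(315,337),(346,368),(400,420)):
    hh=cv2.inRange(h,(172,110,50),(180,255,255))|cv2.inRange(h,(0,110,50),(9,255,255))
    k=np.zeros_like(hh);k[178:208,rng[0]:rng[1]]=hh[178:208,rng[0]:rng[1]]
    ct=np.vstack(cv2.findContours(k,0,cv2.CHAIN_APPROX_NONE)[0]); (u,v),rad=cv2.minEnclosingCircle(ct)
    z=.018 if rng[0]==400 else .112
    print(u,v,rad,onz(c,u,v,z).round(4))
s=camera("side")
for n,uv in(("lamp",None),):pass
for n,ct,cs_ in(("L",(296.4,214.8),None),("M",(316.9,191.3),None),("R",(335,170.2),None)):print(n,onz(s,*ct,.112).round(4))
b,_=blobs(c,(100,100,30),(130,255,255));print([ (x,onz(c,*x[2],.03).round(3)) for x in b if x[0]<1500])
E
```

```text
((326.4245300292969, 193.4508514404297), (89.7092056274414, 30.276416778564453), 4.0141754150390625)
[[ 0.4994  0.1745]
 [ 0.5934  0.168 ]
 [ 0.573  -0.1096]
 [ 0.4795 -0.1026]] [0.09416346 0.27839154 0.0938065 ] [0.53633465 0.03258018]
[[ 0.5858  0.1595]
 [ 0.5666 -0.0961]
 [ 0.4869 -0.0898]
 [ 0.5059  0.1661]] [0.53631865 0.03492839] [0.25628757 0.07990323 0.25653905]
yaw -0.07451370028555357
293.7078552246094 189.17416381835938 9.283596992492676 [0.5436 0.1273 0.112 ]
325.2425842285156 191.5395965576172 9.118316650390625 [0.5365 0.036  0.112 ]
357.0 193.8333282470703 9.346814155578613 [ 0.5297 -0.0558  0.112 ]
409.68182373046875 197.68182373046875 7.794192790985107 [ 0.5223 -0.2238  0.018 ]
L [0.5406 0.1303 0.112 ]
M [0.5334 0.0385 0.112 ]
R [ 0.527  -0.0531  0.112 ]
[((np.int32(38), [407, 152, 9, 14], [409.6, 159.0]), array([ 0.64 , -0.222,  0.03 ])), ((np.int32(152), [66, 278, 38, 10], [80.2, 282.0]), array([0.265, 0.789, 0.03 ]))]
```

View pics/m.png

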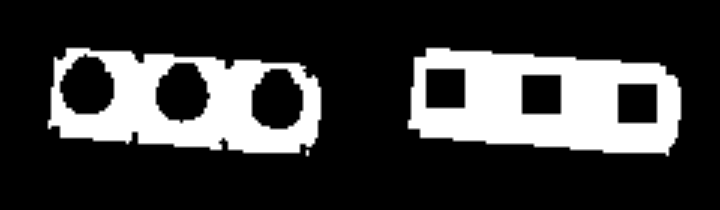

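```bash
cat >> h.py <<'E'
from scipy.spatial.transform import Rotation as R
YAW=-0.0755; ax=np.array([np.cos(YAW),np.sin(YAW),0]); ay=np.array([-np.sin(YAW),np.cos(YAW),0])
MID=np.array([.5363,.036,0]); COL=dict(left=MID+.092*ay,mid=MID,right=MID-.092*ay)
def move(target):  # tcp target -> tool shift, turn to dispenser yaw
    o=get_obs(); r=R.from_quat(o["tool_rot"]); x=r.apply([1,0,0])
    return r.inv().apply(np.array(target)-o["position"]).round(4), round(np.arctan2(x[1],x[0])-YAW,4), np.array(o["position"]).round(4)
E
python3 - <<'E'
from h import *
for n,p in COL.items():
    print(n,p.round(4)); print(move(p-.010*ax+[0,0,.135+.1822]))
print(ax,ay)
E
```

```text
left [0.5432 0.1277 0.    ]
(array([ 0.5481, -0.6054,  0.0877]), np.float64(0.3473), array([ 0.1678, -0.6019,  0.4044]))
mid [0.5363 0.036  0.    ]
(array([ 0.5168, -0.5189,  0.0876]), np.float64(0.3473), array([ 0.1678, -0.6019,  0.4044]))
right [ 0.5294 -0.0557  0.    ]
(array([ 0.4855, -0.4324,  0.0876]), np.float64(0.3473), array([ 0.1678, -0.6019,  0.4044]))
[ 0.99715123 -0.07542829  0.        ] [0.07542829 0.99715123 0.        ]
```

Call:
servo_tool(
  steps=[0,0.4855,-0.4324,0.06,0.3473,0,0.4855,-0.4324,0.06,0.3473,0,0.4855,-0.4324,0.06,0.3473,0,0.4855,-0.4324,0.06,0.3473,0,0.4855,-0.4324,0.06,0.3473,0,0.4855,-0.4324,0.06,0.3473,0,0.4855,-0.4324,0.06,0.3473,0,0.4855,-0.4324,0.06,0.3473,0,0.4855,-0.4324,0.06,0.3473,0,0.4855,-0.4324,0.06,0.3473,0,0.4855,-0.4324,0.06,0.3473,0,0.4855,-0.4324,0.06,0.3473],
  force=20,
)

```text
time: 1.8
position: [0.5202, -0.0533, 0.3446]
tool_rot: [0.999, -0.036, 0.0, 0.0]
ft_force: [-0.0, 0.9, -0.6]
grip_width: 0.0006
```

```bash
python3 - <<'E'
from h import *
o=get_obs();print(o["position"],o["ft_force"])
print(move(COL["right"]-.010*ax+[0,0,.116+.1822]))
x,y,w,h=255,100,150,140
c=camera("side");cv2.imwrite("pics/s1.png",cv2.resize(c["pixels"][y:y+h,x:x+w],None,fx=4.2,fy=4.2,interpolation=cv2.INTER_CUBIC))
E
```

```text
[ 0.52015858 -0.05334993  0.34456975] [-0.02301194  0.94768414 -0.60877129]
(array([-0.0007,  0.0017,  0.0464]), np.float64(0.0041), array([ 0.5202, -0.0533,  0.3446]))
```

View pics/s1.png

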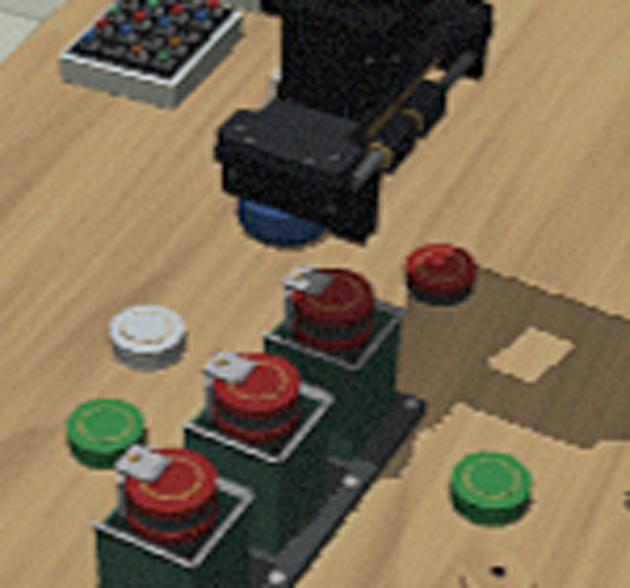

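```bash
python3 - <<'E'
from h import *
c=camera("side");o=get_obs();p=o["position"]
for dz in(.1822,.164,.113,.0):
    print(dz,[(np.array(proj(c,p+a*ax+b*ay-[0,0,dz]))-[255,100])*4.2 for a,b in((0,0),(.0095,.015),(-.0095,.015),(-.0095,-.015))])
E
```

```text
0.1822 [array([352.63929262, 227.86482518]), array([325.73391839, 236.49855178]), array([355.15533555, 246.61232455]), array([379.25519394, 219.32398819])]
0.164 [array([353.83275421, 202.15628634]), array([326.63513111, 210.74454419]), array([356.39137455, 220.80208236]), array([380.73454567, 193.66144396])]
0.113 [array([357.32200436, 126.9938151 ]), array([329.27057231, 135.43138979]), array([360.0069819 , 145.30308819]), array([385.05862711, 118.65093173])]
0.0 [array([365.90760186, -57.94985423]), array([335.75924349, -49.99573832]), array([368.91541428, -40.71757679]), array([395.69200622, -65.80794725])]
```

Call:
servo_tool(
  steps=[0,-0.0007,0.0017,0.04,0.004,0,-0.0007,0.0017,0.0464,0.004,0,-0.0007,0.0017,0.0464,0.004,0,-0.0007,0.0017,0.0464,0.004],
)

```text
time: 2.4
position: [0.5189, -0.0574, 0.2994]
tool_rot: [0.999, -0.04, 0.001, 0.0]
ft_force: [0.3, -0.1, 0.1]
grip_width: 0.0004
```

Call:
servo_tool(
  steps=[0,0,0,0.002,0,0,0,0,0.004,0,0,0,0,0.004,0],
)

```text
time: 2.78
position: [0.5187, -0.0568, 0.2946]
tool_rot: [0.999, -0.04, 0.0, 0.0]
ft_force: [-0.4, -0.2, 1.3]
grip_width: 0.0005
```

Call:
servo_tool(
  steps=[0,0,0,0.001,0,0,0,0,0.002,0],
)

```text
time: 3.02
position: [0.5187, -0.0568, 0.2927]
tool_rot: [0.999, -0.04, 0.0, 0.0]
ft_force: [0.8, -0.5, 4.3]
grip_width: 0.0006
```

Call:
servo_tool(
  steps=[0,0,0,0.001,0,0,0,0,0.002,0],
)

```text
time: 3.28
position: [0.5188, -0.0568, 0.2914]
tool_rot: [0.999, -0.04, 0.0, 0.0]
ft_force: [-3.7, 1.5, 17.3]
grip_width: 0.0004
```

Call:
servo_tool(
  steps=[0,0,0,0.001,0,0,0,0,0.0015,0],
)

```text
time: 3.52
position: [0.5187, -0.0567, 0.2913]
tool_rot: [0.999, -0.04, 0.001, 0.0]
ft_force: [-5.0, 2.2, 26.4]
grip_width: 0.0003
```

Call:
servo_tool(
  steps=[0,0,0,-0.01,0,0,0,0,-0.022,0,0,0,-0.046,-0.022,0,0,0,-0.092,-0.022,0,0,0,-0.092,-0.016,0,0,0,-0.092,-0.006,0,0,0,-0.092,-0.006,0],
)

```text
time: 4.4
position: [0.526, 0.0343, 0.2942]
tool_rot: [0.999, -0.041, -0.0, -0.001]
ft_force: [-0.4, 3.5, 4.3]
grip_width: 0.0003
```

```bash
python3 - <<'E'
from h import *
print(move(COL["mid"]-.010*ax+[0,0,.110+.1822]),get_obs()["ft_force"])
E
```

```text
(array([ 0.0001, -0.0024,  0.002 ]), np.float64(-0.006), array([0.526 , 0.0343, 0.2942])) [-0.3947116   3.49887453  4.29987945]
```

Call:
servo_tool(
  steps=[0,0,0,0,0,0,0,0,0.001,0],
)

```text
time: 4.65
position: [0.5259, 0.0341, 0.2941]
tool_rot: [0.999, -0.04, -0.0, 0.0]
ft_force: [-1.2, 1.0, 5.4]
grip_width: 0.0007
```

Call:
servo_tool(
  steps=[0,0,0,0.001,0,0,0,0,0.002,0],
)

```text
time: 4.9
position: [0.5258, 0.0343, 0.2921]
tool_rot: [0.999, -0.04, 0.0, 0.001]
ft_force: [-2.0, -3.8, 4.5]
grip_width: 0.0006
```

Call:
servo_tool(
  steps=[0,0,0,0.001,0,0,0,0,0.002,0],
)

```text
time: 5.15
position: [0.526, 0.0346, 0.2899]
tool_rot: [0.999, -0.04, 0.0, 0.0]
ft_force: [-1.9, -3.4, 4.9]
grip_width: 0.0005
```

Call:
servo_tool(
  steps=[0,0,0,0.001,0,0,0,0,0.002,0],
)

```text
time: 5.4
position: [0.526, 0.0348, 0.2879]
tool_rot: [0.999, -0.04, 0.0, 0.0]
ft_force: [-0.9, -3.9, 6.6]
grip_width: 0.0005
```

Call:
servo_tool(
  steps=[0,0,0,0.0005,0,0,0,0,0.001,0],
)

```text
time: 5.65
position: [0.526, 0.0348, 0.2869]
tool_rot: [0.999, -0.04, 0.0, 0.0]
ft_force: [-1.3, -3.3, 5.2]
grip_width: -0.0
```

Call:
servo_tool(
  steps=[0,0,0,0.0005,0,0,0,0,0.001,0],
)

```text
time: 5.9
position: [0.526, 0.0348, 0.2859]
tool_rot: [0.999, -0.04, 0.0, 0.0]
ft_force: [-1.0, -4.6, 6.1]
grip_width: 0.0003
```

Call:
servo_tool(
  steps=[0,0,0,0.0005,0,0,0,0,0.001,0],
)

```text
time: 6.15
position: [0.526, 0.0348, 0.2855]
tool_rot: [0.999, -0.04, 0.0, 0.0]
ft_force: [-3.6, -3.9, 13.0]
grip_width: 0.0002
```

Call:
servo_tool(
  steps=[0,0,0,-0.015,0,0,0,0,-0.03,0,0,0,-0.046,-0.03,0,0,0,-0.094,-0.03,0,0,0,-0.094,-0.03,0,0,0,-0.094,-0.03,0],
)

```text
time: 6.9
position: [0.5331, 0.1289, 0.315]
tool_rot: [0.999, -0.039, -0.0, -0.0]
ft_force: [0.3, -0.6, -0.8]
grip_width: 0.0005
```

```bash
python3 - <<'E'
from h import *
print(move(COL["left"]-.010*ax+[0,0,.113+.1822]),get_obs()["ft_force"])
for n in("top","side"):
    c=camera(n)
    x,y,w,h=(270,130,180,130) if n=="top" else (255,140,150,140)
    cv2.imwrite(f"pics/{n}2.png",cv2.resize(c["pixels"][y:y+h,x:x+w],None,fx=4.2,fy=4.2,interpolation=cv2.INTER_CUBIC))
E
```

```text
(array([0.0002, 0.0004, 0.0198]), np.float64(-0.003), array([0.5331, 0.1289, 0.315 ])) [ 0.33521812 -0.55947092 -0.77029185]
```

View pics/side2.png

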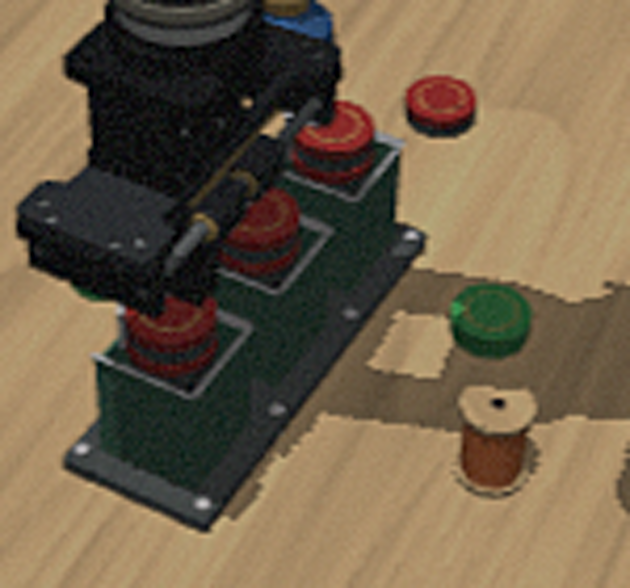

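Tins all in place (right tin at zoom 335,140; mid 260,230; left under the gripper). Now feel the left one.

Call:
servo_tool(
  steps=[0,0,0,0.01,0,0,0,0,0.019,0,0,0,0,0.0215,0,0,0,0,0.0225,0,0,0,0,0.0235,0],
)

```text
time: 7.62
position: [0.5332, 0.1282, 0.2916]
tool_rot: [0.999, -0.04, -0.0, 0.0]
ft_force: [-1.1, -3.0, 3.9]
grip_width: 0.0002
```

Call:
servo_tool(
  steps=[0,0,0,0.001,0,0,0,0,0.002,0],
)

```text
time: 7.88
position: [0.5333, 0.1285, 0.2895]
tool_rot: [0.999, -0.04, 0.0, 0.0]
ft_force: [-1.6, -3.5, 5.0]
grip_width: 0.0002
```

Call:
servo_tool(
  steps=[0,0,0,0.001,0,0,0,0,0.002,0],
)

```text
time: 8.12
position: [0.5333, 0.1285, 0.2874]
tool_rot: [0.999, -0.04, -0.0, 0.0]
ft_force: [-1.8, -4.3, 4.7]
grip_width: 0.0006
```

Call:
servo_tool(
  steps=[0,0,0,0.001,0,0,0,0,0.002,0],
)

```text
time: 8.38
position: [0.5333, 0.1285, 0.2854]
tool_rot: [0.999, -0.04, -0.0, 0.0]
ft_force: [-1.2, -3.6, 5.6]
grip_width: 0.0004
```

Call:
servo_tool(
  steps=[0,0,0,0.001,0,0,0,0,0.002,0],
)

```text
time: 8.62
position: [0.5333, 0.1285, 0.2835]
tool_rot: [0.999, -0.04, -0.0, 0.0]
ft_force: [-1.6, -3.5, 5.8]
grip_width: 0.0004
```

Call:
servo_tool(
  steps=[0,0,0,0.001,0,0,0,0,0.002,0,0,0,0,0.003,0],
)

```text
time: 9.0
position: [0.5333, 0.1285, 0.2805]
tool_rot: [0.999, -0.04, -0.0, 0.0]
ft_force: [-1.4, -4.4, 5.8]
grip_width: 0.0003
```

Call:
servo_tool(
  steps=[0,0,0,0.001,0,0,0,0,0.0025,0,0,0,0,0.004,0],
)

```text
time: 9.38
position: [0.5333, 0.1285, 0.2766]
tool_rot: [0.999, -0.04, -0.0, 0.0]
ft_force: [-2.3, -4.3, 6.7]
grip_width: -0.0001
```

Call:
servo_tool(
  steps=[0,0,0,-0.006,0,0,0,0,-0.012,0,0,0,0,-0.018,0,0,0,0,-0.03,0,0,0,0,-0.06,0,0,0,0,-0.06,0],
)

```text
time: 10.12
position: [0.5343, 0.1292, 0.3384]
tool_rot: [0.999, -0.04, 0.003, -0.001]
ft_force: [0.2, -0.4, -0.3]
grip_width: 0.0004
```

```bash
python3 - <<'E'
from h import *
print(move(np.array([.5217,-.2232,.08+.1822])),get_obs()["ft_force"])
E
```

```text
(array([0.015 , 0.3524, 0.0757]), np.float64(-0.004), array([0.5343, 0.1292, 0.3384])) [ 0.22058585 -0.40532051 -0.28205527]
```

Call:
servo_tool(
  steps=[0.08,0.015,0.3524,0,-0.004,0.08,0.015,0.3524,0,-0.004,0.08,0.015,0.3524,0,-0.004,0.08,0.015,0.3524,0,-0.004,0.08,0.015,0.3524,0,-0.004,0.08,0.015,0.3524,0,-0.004,0.08,0.015,0.3524,0.06,-0.004,0.08,0.015,0.3524,0.09,-0.004,0.08,0.015,0.3524,0.09,-0.004,0.08,0.015,0.3524,0.09,-0.004],
)

```text
time: 11.38
position: [0.5208, -0.2238, 0.2468]
tool_rot: [0.999, -0.038, 0.001, 0.0]
ft_force: [1.1, -0.1, 0.2]
grip_width: 0.0796
```

```bash
python3 - <<'E'
from h import *
print(move(np.array([.5217,-.2232,.0045+.1822])),get_obs()["ft_force"])
for n in("top","side"):
    c=camera(n)
    x,y,w,h=(270,130,180,130) if n=="top" else (255,100,150,140)
    cv2.imwrite(f"pics/{n}3.png",cv2.resize(c["pixels"][y:y+h,x:x+w],None,fx=4.2,fy=4.2,interpolation=cv2.INTER_CUBIC))
E
```

```text
(array([ 0.0008, -0.0007,  0.0601]), np.float64(0.0002), array([ 0.5208, -0.2238,  0.2468])) [ 1.11872969 -0.12305746  0.16321627]
```

View pics/side3.png

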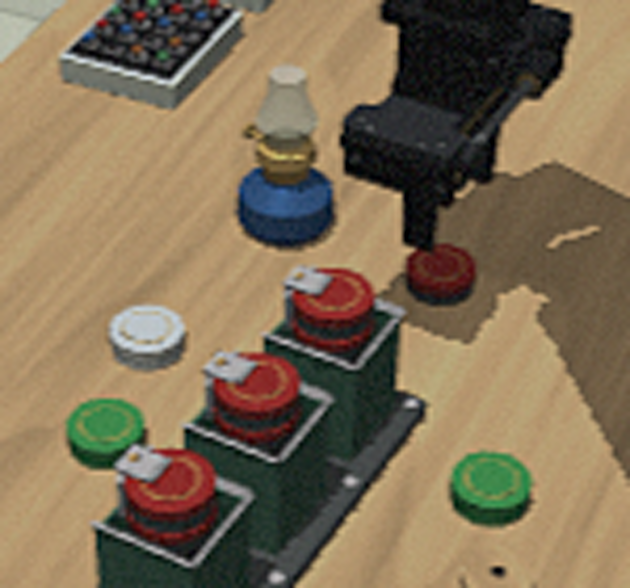

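View pics/top3.png

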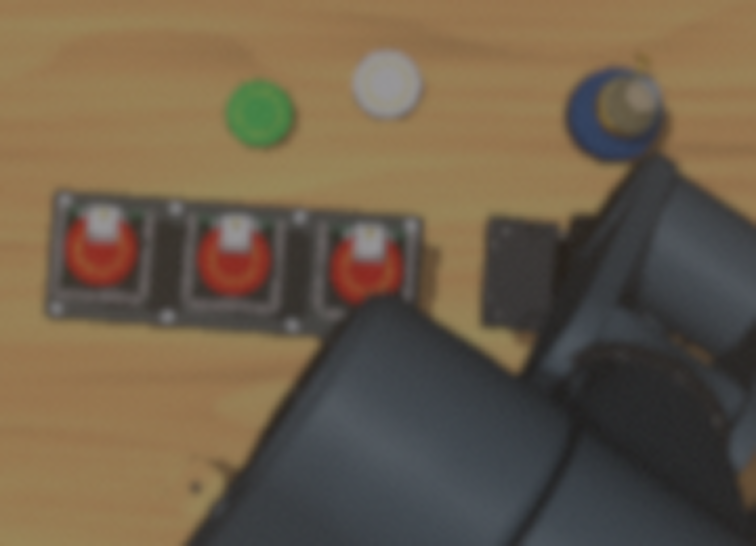

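Call:
servo_tool(
  steps=[0.08,0.0008,-0.0007,0.03,0,0.08,0.0008,-0.0007,0.05,0,0.08,0.0008,-0.0007,0.06,0,0.08,0.0008,-0.0007,0.06,0],
  force=30,
)

```text
time: 11.98
position: [0.5214, -0.2232, 0.1867]
tool_rot: [0.999, -0.038, 0.0, 0.0]
ft_force: [-0.5, 0.2, 0.1]
grip_width: 0.08
```

Call:
servo_tool(
  steps=[0.04,0,0,0,0,0.04,0,0,0,0,0.04,0,0,0,0,0.04,0,0,0,0,0.04,0,0,0,0],
  force=30,
)

```text
time: 12.6
position: [0.5213, -0.2234, 0.1867]
tool_rot: [0.999, -0.038, 0.0, 0.0]
ft_force: [-0.0, -0.1, 3.0]
grip_width: 0.0492
```

Call:
servo_tool(
  steps=[0.04,0,0,-0.03,0,0.04,0,0,-0.08,0,0.04,0,0,-0.14,0,0.04,0,0,-0.15,0,0.04,0,0,-0.15,0],
)

```text
time: 13.22
position: [0.5209, -0.223, 0.3366]
tool_rot: [0.999, -0.038, 0.0, 0.0]
ft_force: [-0.2, -0.2, -0.8]
grip_width: 0.0496
```

```bash
python3 - <<'E'
from h import *
print(move(COL["left"]-.0245*ax+[0,0,.125+.1867]),get_obs()["ft_force"])
c=camera("side")
x,y,w,h=(285,60,150,140)
cv2.imwrite("pics/s4.png",cv2.resize(c["pixels"][y:y+h,x:x+w],None,fx=4.2,fy=4.2,interpolation=cv2.INTER_CUBIC))
E
```

```text
(array([-0.0287, -0.3514,  0.0248]), np.float64(0.0001), array([ 0.5209, -0.223 ,  0.3366])) [-0.15694523 -0.17078576 -0.83571411]
```

View pics/s4.png

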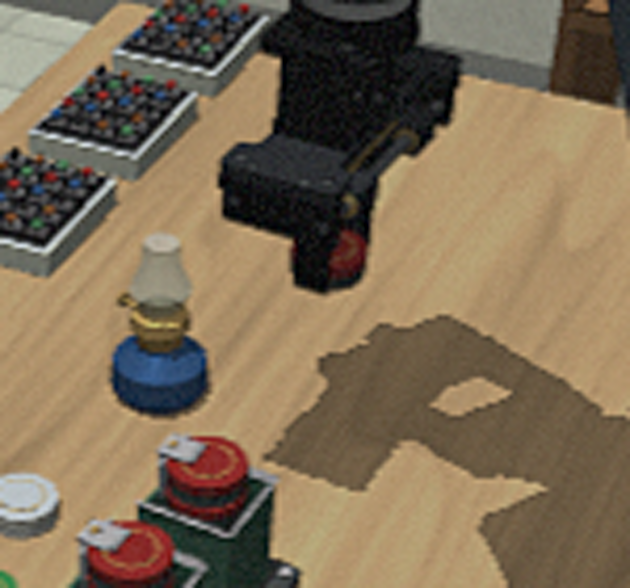

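Call:
servo_tool(
  steps=[0.04,-0.0287,-0.3514,0,0,0.04,-0.0287,-0.3514,0,0,0.04,-0.0287,-0.3514,0,0,0.04,-0.0287,-0.3514,0,0,0.04,-0.0287,-0.3514,0,0,0.04,-0.0287,-0.3514,0,0,0.04,-0.0287,-0.3514,0,0,0.04,-0.0287,-0.3514,0.0248,0,0.04,-0.0287,-0.3514,0.0248,0,0.04,-0.0287,-0.3514,0.0248,0],
)

```text
time: 14.52
position: [0.5192, 0.1284, 0.311]
tool_rot: [0.999, -0.038, -0.001, 0.0]
ft_force: [-0.1, 0.0, -0.3]
grip_width: 0.0493
```

```bash
python3 - <<'E'
from h import *
print(move(COL["left"]-.0245*ax+[0,0,.115+.1867]),get_obs()["ft_force"])
for n in("top","side"):
    c=camera(n)
    x,y,w,h=(270,130,180,130) if n=="top" else (255,140,150,140)
    cv2.imwrite(f"pics/{n}5.png",cv2.resize(c["pixels"][y:y+h,x:x+w],None,fx=4.2,fy=4.2,interpolation=cv2.INTER_CUBIC))
E
```

```text
(array([-0.0004, -0.0011,  0.0093]), np.float64(-0.0013), array([0.5192, 0.1284, 0.311 ])) [-0.10871951  0.01990606 -0.3362984 ]
```

View pics/side5.png

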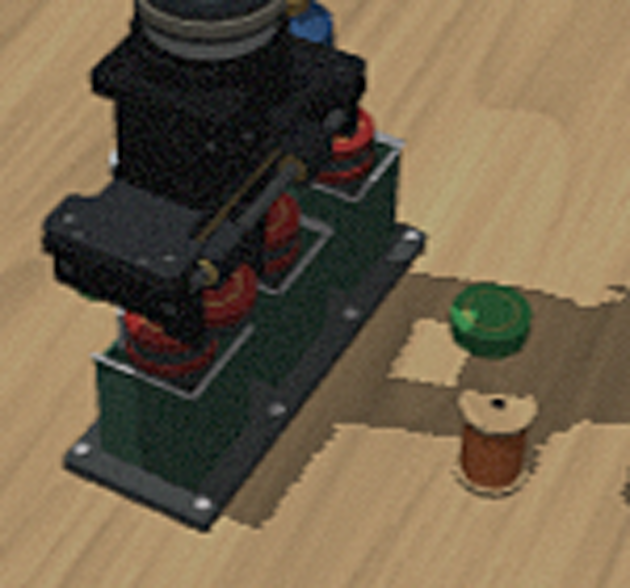

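Call:
servo_tool(
  steps=[0.04,-0.0004,-0.0011,0.005,-0.001,0.04,-0.0004,-0.0011,0.0095,-0.001,0.04,-0.0004,-0.0011,0.0115,-0.001,0.04,-0.0004,-0.0011,0.0135,-0.001,0.04,-0.0004,-0.0011,0.0155,-0.001],
  force=40,
)

```text
time: 15.25
position: [0.5186, 0.1305, 0.2963]
tool_rot: [0.999, -0.037, -0.0, 0.0]
ft_force: [-1.8, 0.4, 4.0]
grip_width: 0.0493
```

Call:
servo_tool(
  steps=[0.04,0,0,0.002,0,0.04,0,0,0.004,0,0.04,0,0,0.006,0,0.04,0,0,0.008,0,0.04,0,0,0.01,0],
)

```text
time: 15.88
position: [0.5187, 0.1305, 0.286]
tool_rot: [0.999, -0.037, -0.0, -0.0]
ft_force: [-2.4, 0.5, 4.5]
grip_width: 0.0491
```

Call:
servo_tool(
  steps=[0.04,0,0,0.002,0,0.04,0,0,0.004,0,0.04,0,0,0.006,0,0.04,0,0,0.008,0,0.04,0,0,0.008,0],
)

```text
time: 16.5
position: [0.5187, 0.1305, 0.2781]
tool_rot: [0.999, -0.037, -0.0, 0.0]
ft_force: [-2.5, -0.8, 7.1]
grip_width: 0.0491
```

```bash
python3 - <<'E'
from h import *
print(move(COL["left"]+[0,0,.092+.1867]),get_obs()["ft_force"])
for n in("side",):
    c=camera(n)
    x,y,w,h=(270,130,180,130) if n=="top" else (255,140,150,140)
    cv2.imwrite(f"pics/{n}6.png",cv2.resize(c["pixels"][y:y+h,x:x+w],None,fx=4.2,fy=4.2,interpolation=cv2.INTER_CUBIC))
E
```

```text
(array([ 0.0247,  0.0009, -0.0006]), np.float64(0.0011), array([0.5187, 0.1305, 0.2781])) [-2.52280806 -0.7626407   7.12823443]
```

View pics/side6.png

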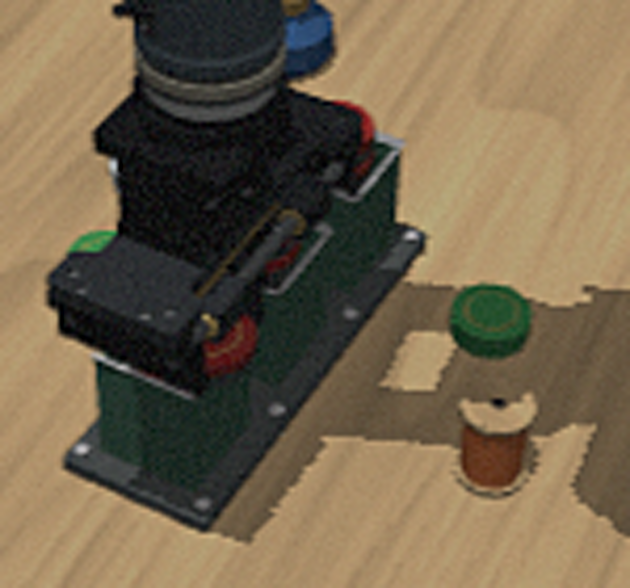

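Call:
servo_tool(
  steps=[0.04,0.003,0.0003,-0.0003,0,0.04,0.006,0.0005,-0.0003,0,0.04,0.009,0.0009,-0.0003,0,0.04,0.012,0.0009,-0.0003,0],
)

```text
time: 17.05
position: [0.5295, 0.1288, 0.2781]
tool_rot: [0.999, -0.037, -0.002, -0.0]
ft_force: [-4.7, 0.4, 6.3]
grip_width: 0.0488
```

Call:
servo_tool(
  steps=[0.04,0.003,0,0,0,0.04,0.006,0,0,0,0.04,0.0085,0,0,0,0.04,0.0085,0,0,0],
)

```text
time: 17.55
position: [0.5383, 0.1282, 0.2781]
tool_rot: [0.999, -0.037, -0.002, -0.0]
ft_force: [-3.4, 0.4, 6.6]
grip_width: 0.0487
```

Call:
servo_tool(
  steps=[0.04,0.0015,0,0,0,0.04,0.003,0,0,0,0.04,0.003,0,0,0],
)

```text
time: 17.92
position: [0.5411, 0.1279, 0.2781]
tool_rot: [0.999, -0.037, -0.002, -0.0]
ft_force: [-4.2, 0.7, 6.4]
grip_width: 0.0488
```

Call:
servo_tool(
  steps=[0.04,0.001,0,0,0,0.04,0.0015,0,0,0,0.04,0.0015,0,0,0],
)

```text
time: 18.3
position: [0.5424, 0.1279, 0.278]
tool_rot: [0.999, -0.037, -0.002, 0.0]
ft_force: [-5.8, 0.6, 6.7]
grip_width: 0.0492
```

Call:
servo_tool(
  steps=[0.04,0.0007,0,0,0,0.04,0.001,0,0,0,0.04,0.001,0,0,0],
)

```text
time: 18.68
position: [0.5434, 0.1278, 0.2781]
tool_rot: [0.999, -0.037, -0.002, 0.0]
ft_force: [-3.6, 0.4, 5.9]
grip_width: 0.0492
```

Call:
servo_tool(
  steps=[0.04,0.0007,0,0,0,0.04,0.001,0,0,0,0.04,0.001,0,0,0],
)

```text
time: 19.05
position: [0.5444, 0.1277, 0.2781]
tool_rot: [0.999, -0.037, -0.002, -0.0]
ft_force: [-4.5, 0.7, 6.5]
grip_width: 0.049
```

Call:
servo_tool(
  steps=[0.04,0.0007,0,0,0,0.04,0.001,0,0,0,0.04,0.001,0,0,0],
)

```text
time: 19.42
position: [0.5452, 0.1277, 0.278]
tool_rot: [0.999, -0.037, -0.002, -0.0]
ft_force: [-4.5, 1.0, 6.7]
grip_width: 0.049
```

Call:
servo_tool(
  steps=[0.04,0.0007,0,0,0,0.04,0.001,0,0,0,0.04,0.001,0,0,0],
)

```text
time: 19.8
position: [0.5457, 0.1276, 0.2779]
tool_rot: [0.999, -0.037, -0.003, 0.0]
ft_force: [-6.7, 0.7, 7.2]
grip_width: 0.0486
```

Call:
servo_tool(
  steps=[0.04,0.0007,0,0,0,0.04,0.001,0,0,0,0.04,0.001,0,0,0],
)

```text
time: 20.18
position: [0.5461, 0.1276, 0.2778]
tool_rot: [0.999, -0.037, -0.004, 0.0]
ft_force: [-7.3, 1.2, 8.9]
grip_width: 0.0489
```

Call:
servo_tool(
  steps=[0.04,0.001,0,0,0,0.04,0.002,0,0,0,0.04,0.002,0,0,0],
)

```text
time: 20.55
position: [0.5469, 0.1276, 0.2776]
tool_rot: [0.999, -0.037, -0.007, 0.0]
ft_force: [-9.9, 0.3, 8.9]
grip_width: 0.0488
```

```bash
python3 - <<'E'
from h import *
print(move(COL["left"]+[0,0,.092+.1867]),get_obs()["ft_force"])
for n in("side","top"):
    c=camera(n)
    x,y,w,h=(250,150,130,90) if n=="top" else (255,140,150,140)
    cv2.imwrite(f"pics/{n}7.png",cv2.resize(c["pixels"][y:y+h,x:x+w],None,fx=4.2,fy=4.2,interpolation=cv2.INTER_CUBIC))
E
```

```text
(array([-0.0036,  0.0001, -0.0011]), np.float64(0.0014), array([0.5469, 0.1276, 0.2776])) [-9.87644996  0.34370281  8.90243241]
```

View pics/side7.png

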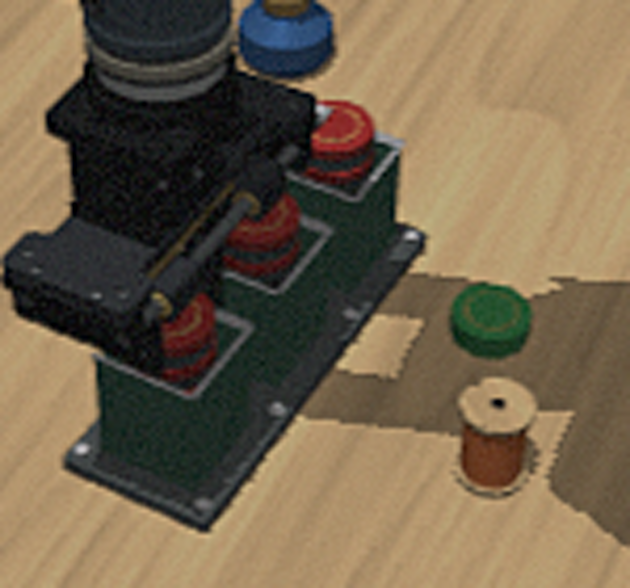

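Call:
servo_tool(
  steps=[0.04,-0.001,0,0,0,0.04,-0.0015,0,-0.001,0,0.04,-0.0015,0,-0.002,0,0.04,-0.0015,0,-0.002,0],
)

```text
time: 21.15
position: [0.5464, 0.1275, 0.2788]
tool_rot: [0.999, -0.037, -0.005, 0.0]
ft_force: [-6.5, 0.7, 3.1]
grip_width: 0.0488
```

Call:
servo_tool(
  steps=[0.054,0,0,0,0,0.058,0,0,0,0,0.066,0,0,0,0,0.074,0,0,0,0,0.074,0,0,0,0,0.074,0,0,0,0],
)

```text
time: 21.9
position: [0.5492, 0.1273, 0.2804]
tool_rot: [0.999, -0.037, 0.0, -0.0]
ft_force: [0.0, -0.4, 0.3]
grip_width: 0.0735
```

Call:
servo_tool(
  steps=[0.074,0,0,-0.02,0,0.074,0,0,-0.06,0,0.074,0,0,-0.1,0,0.074,0,0,-0.12,0,0.074,-0.05,0.05,-0.12,0,0.074,-0.1,0.1,-0.12,0,0.074,-0.13,0.15,-0.12,0,0.074,-0.13,0.2,-0.12,0,0.074,-0.13,0.25,-0.12,0,0.074,-0.13,0.3,-0.12,0,0.074,-0.13,0.35,-0.12,0,0.074,-0.13,0.35,-0.12,0],
)

```text
time: 23.4
position: [0.3936, -0.2155, 0.4007]
tool_rot: [0.999, -0.04, 0.001, 0.001]
ft_force: [1.2, 0.5, 0.4]
grip_width: 0.0741
```

```bash
python3 - <<'E'
from h import *
for n in("side","top"):
    c=camera(n)
    x,y,w,h=(250,130,180,130) if n=="top" else (255,120,150,140)
    cv2.imwrite(f"pics/{n}8.png",cv2.resize(c["pixels"][y:y+h,x:x+w],None,fx=4.2,fy=4.2,interpolation=cv2.INTER_CUBIC))
    b,m=blobs(c,(172,120,60),(9,255,255)); 
    for q in b: 
        if q[0]<2000: print(n,q,onz(c,*q[2],0.112).round(4))
E
```

```text
side (np.int32(161), [325, 164, 19, 14], [334.8, 170.7]) [ 0.5266 -0.051   0.112 ]
side (np.int32(35), [325, 176, 18, 8], [332.7, 180.3]) [ 0.5162 -0.0148  0.112 ]
side (np.int32(188), [306, 184, 21, 16], [316.6, 191.6]) [0.5336 0.0397 0.112 ]
side (np.int32(37), [306, 199, 20, 6], [314.8, 202.2]) [0.5215 0.0749 0.112 ]
side (np.int32(208), [284, 207, 22, 17], [295.8, 215.3]) [0.541  0.1323 0.112 ]
side (np.int32(40), [285, 222, 21, 8], [295.2, 226.0]) [0.5268 0.1625 0.112 ]
top (np.int32(196), [285, 182, 18, 16], [293.5, 190.6]) [0.5395 0.1279 0.112 ]
top (np.int32(192), [317, 185, 18, 15], [325.1, 192.9]) [0.5326 0.0364 0.112 ]
top (np.int32(189), [348, 187, 18, 16], [356.8, 195.4]) [ 0.5251 -0.0552  0.112 ]
```

View pics/side8.png

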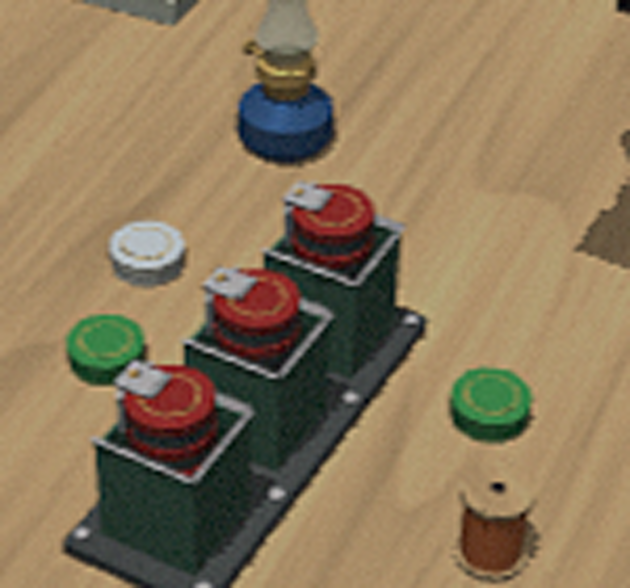

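View pics/top8.png

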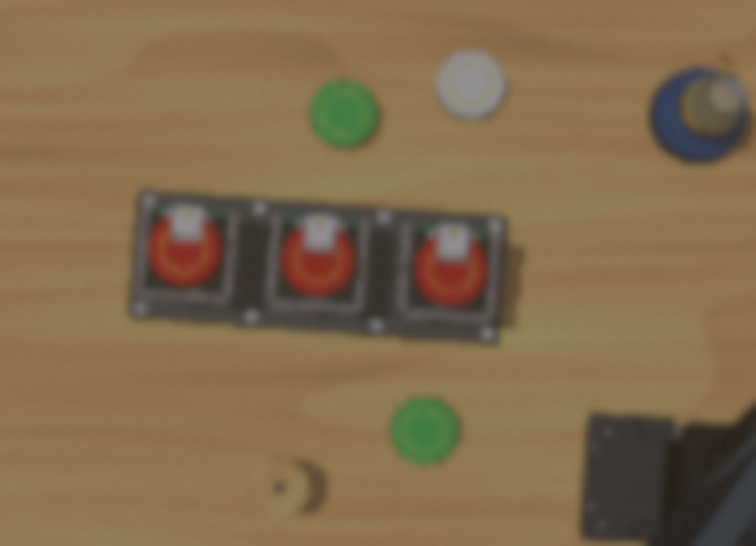

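```bash
python3 -c "
from rig import hand_in,get_obs
print(get_obs()['ft_force'],get_obs()['time']);print(hand_in())"
```

```text
[-0.19957758  0.64610292  0.8049444 ] 23.5
the job is handed in; nothing more can be done
None
```

The new tin is in the left column, home under the lip against the back stop, and I handed the job in at 23.5 s.

**Finding the column:** I pressed each top tin with closed fingertips.
- **Right:** it went solid after about 2.5 mm. I ran one press step too many there, so it briefly saw 26 N, which is more than your "never force one that has gone solid" allows. I then backed off.
- **Mid:** it went solid after about 8 mm, and I stopped at 13 N.
- **Left:** it kept going to 17.6 mm at about 6–7 N, so this was the one with room.

**Loading:** I pressed the left top tin down about 20 mm with the new tin (7 N). I slid the new tin in until the sideways force rose to about 10 N, where it met the back stop. I then eased it up to the lip, opened the fingers and moved the arm away.

**Last checks:**
- In both pictures the left column's lid sits flat under its lip, within 1 mm (top view) and 2 mm (side view) of where the previous tin was.
- The mid and right tins, lamp, reel and the green and white look-alikes showed no visible movement. The tray of rings was outside my close-up pictures, but the arm never went near it.
- The tin now under the new one could be seen only as a sliver of red inside the tube. It may sit a few millimetres further forward, so I could not confirm its exact position.

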